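# Clear the saw stop: scoop the turned blanks into the tin

## Task

First drop the waste stick that lies across the mouth of the three-sided wooden stop into the slatted scrap crate. Then use the scoop to pick up the three round wooden blanks inside the stop and tip them all into the round tin, without touching the blanks with the gripper or arm. Finally lay the scoop back flat on the table, the right way up, and leave the other things on the table where they are.

Things in the scene. Friction and masses are not known exactly. Their poses are not given: they have to be found in the camera images.
- stop: U-shaped wooden stop on the table, no floor: back wall and two side walls, 32 mm high, 15 mm thick. Inside 150 mm wide (y), 115 mm deep (x); open at its -x side, roughly towards the robot. Origin on the table at the middle of the inside (back wall's inner face x=+57.5 mm, mouth x=-57.5 mm, side walls' inner faces y=+-75 mm). Fixed.
- blank1: plain wooden bun-shaped blank, a disc 42 mm in diameter and 28 mm thick with edges rounded by 10 mm, 25 g; origin at its centre, z along its axis. Starts flat on the table inside the stop; slides rather than rolls. A scoop nose pushed along the table goes under it once it is stopped by a wall.
- blank2: plain wooden bun-shaped blank, a disc 42 mm in diameter and 28 mm thick with edges rounded by 10 mm, 25 g; origin at its centre, z along its axis. Starts flat on the table inside the stop; slides rather than rolls. A scoop nose pushed along the table goes under it once it is stopped by a wall.
- blank3: plain wooden bun-shaped blank, a disc 42 mm in diameter and 28 mm thick with edges rounded by 10 mm, 25 g; origin at its centre, z along its axis. Starts flat on the table inside the stop; slides rather than rolls. A scoop nose pushed along the table goes under it once it is stopped by a wall.
- scoop: steel hand scoop lying flat, 210 mm long, 0.26 kg. Origin under the pan's middle; x to the open nose, z up. Pan 110 mm long (nose x=+55, back x=-55 mm), 116 wide; flat floor 2 mm thick; side walls 28 high, from 20 mm behind the nose; back wall 49 high. Level flat-sided handle 22 wide (y), 26 high, x=-55 to -155 mm, centre line z=47 mm. Balances on the pan when released.
- stick: waste stick of plain wood, 140 mm long (its y), 26 mm wide (its x), 24 mm high, 60 g; origin at the centre of its underside. Starts flat on the table across the mouth of the stop, outside it.
- tin: open round metal tin, outer diameter 170 mm, 75 mm high, wall 3 mm, floor 5 mm; origin at the centre of its underside. Fixed.
- crate: open-topped slatted wooden scrap crate, 210 mm (x) by 170 mm (y), 100 mm high, walls 8 mm; origin at the centre of its underside. Fixed.
- glue: bystander, to be left alone: closed white glue bottle, 56 mm diameter, 150 mm tall; origin on its underside
- wax: bystander, to be left alone: closed round wax tin, 90 mm diameter, 60 mm tall; origin on its underside
- sander: bystander, to be left alone: cork sanding block 100 x 65 x 35 mm; origin on its underside
- tape: bystander, to be left alone: tape measure case 70 x 40 x 60 mm; origin on its underside
Things that resemble listed ones, but are neither listed nor needed, are in the scene too. What is shaped like the tin but blue or pink is not meant.

How it is judged:
On the way, in this order (a step that is already met when the one before it is completed fails the run):
1. the stick is in the scrap crate (x of stick in the frame of crate between -0.1 and 0.1 m and y of stick in the frame of crate between -0.08 and 0.08 m and z of stick in the frame of crate below 0.09 m), for 0.2 s.
2. all three blanks are in the tin (horizontal distance between each of blank1, blank2, blank3 and tin below 0.08 m and z of each of blank1, blank2, blank3 in the frame of tin below 0.075 m), for 0.2 s.
At the end, for the whole second after the job is handed in: Stick in the crate, its centre below 90 mm; all three blanks in the tin, centres within 80 mm of its axis and below the 75 mm rim; scoop flat on the table, right way up (origin within 12 mm of the table, tilt under 0.15 rad); all at rest (under 0.03 m/s) (all of step 1 and all of step 2 and linear speed of each of blank1, blank2, blank3, stick, scoop below 0.03 m/s and height (world z) of scoop between -0.01 and 0.012 m and angle between scoop's own z axis and vertical below 0.15 rad); the robot touches nothing.
It fails at once if the gripper or arm touches a blank (contact force between any of the fingers, the arm and blank1 above 0.3 N or contact force between any of the fingers, the arm and blank2 above 0.3 N or contact force between any of the fingers, the arm and blank3 above 0.3 N).
It fails at once if a bystander is moved more than 40 mm (distance of any of glue, wax, sander, tape from where it was at the start of the episode above 0.04 m).
It also fails if it takes over 72 s, if anything falls off the work surface, if the arm or the gripper's body presses on something with over 40 N, if the wrist force passes 120 N, or if a joint passes its speed limit or range.

## Robot

A 7-joint arm with a two-finger parallel gripper is mounted at the origin on the work surface. World frame = base frame: x ahead of the robot, y to its left, z up, the work surface at z = 0. Lengths are in m, angles in rad, forces in N, time in s.
With the tool pointing down it reaches from about 0.4 to 0.875 m from the base axis. Payload 19.3 kg.
Tool frame: the origin (TCP) lies between the finger pads; the fingertips stand 17 mm ahead of it and the grasp point (between the pads) lies 2 mm behind it; z points along the fingers, y is the line along which they close (so a half turn about z gives the same grasp; the last joint's range is limited). The gripper opens to 85 mm and grips with 20 to 120 N. Pads are 22 mm wide; open, the fingers measure 114 mm over their backs; the gripper's body (76 mm by 85 mm) begins 54 mm behind the grasp point. The pads swing forward as they close: fully open they stand 13 mm farther back than shut.
Start: joints at [-1.349, 0.521, -0.036, 1.599, 0.021, 1.021, -0.113], TCP at [0.18, 0.599, 0.248] pointing down, gripper open.
Joint ranges: [-2.91, 2.91], [-0.3, 2.13], [-1.5, 1.42], [0.17, 2.43], [-1.26, 4.41], [0.16, 1.93], [-2.52, 2.52]. Speed limits (rad/s): [1.89, 1.89, 2.39, 2.39, 3.01, 3.01, 3.01].

## Interface

Orientations are given as [roll, pitch, yaw] about the fixed x, y, z axes, in that order (R = Rz(yaw) Ry(pitch) Rx(roll)).
In Python, from workcell import bot gives the robot as it stands.
- The arm moves only by the shell command python3 -m inch 'ROWS' [FORCE]. ROWS is JSON, a list of rows, each a list of 7 numbers: the shift along the tool's x, y, z in units of 200 mm (1.0 is 200 mm), then the turn, a rotation vector about the tool's x, y, z in units of 90 degrees (1.0 is 90 degrees), then the opening, from 0 (shut) to 1 (fully open). In form: [[x, y, z, rx, ry, rz, grip], ...]. A call has 1 to 20 rows; each row is the pose to reach, as a shift and turn from the pose commanded when the call began, along the tool's axes at that moment; what a row does not reach only later rows make up. A row lasts 1/8 s, in which the tool goes at most 62.5 mm and 10.7 degrees, less where a joint would pass 70% of its speed; a pose out of reach is approached as far as the arm can. A call with a number of a shift or a turn outside -1 to 1 is refused whole. A call with a gripper value outside its range is refused whole. The fingers move at their own pace and stop on an object; FORCE is the grip in N (left out, the last holds). Time passes only in rows, so rows that repeat a pose let the fingers close. It gives the time, the measured TCP pose, the force, the opening and the grip force at its end, in the units of the state.
- bot.observe(): the state, without advancing time (a new reading comes with each control period).
- bot.grab_frame(name): name is "side" or "top"; returns a dict with "img" (420x560x3 uint8, red, green, blue), "z_map" (420x560 float32, m along the optical axis (not along the pixel's ray), 0 where there is no reading), "vfov" (degrees; the focal length in pixels is half the picture's height over the tangent of half this angle, whatever the lens; pixels are square), "cx", "cy" (the principal point, pixels), "rvec" (rotation vector, rad) and "tvec" (3), from world to camera coordinates, as OpenCV has them. Camera axes: x right, y down, z forward; pixel columns grow to the right and rows downward; lengths in m; the calibration is good to about 2 mm. A picture is of the moment at which its call begins.
- bot.job_done(): hands the job in; it is judged then, once.
The state is a dict: "clock": time; "qpos": joint angles; "qd": joint speeds; "joint_efforts": joint torques, N m; "position": TCP position; "tool_rot": TCP orientation; "force": force on the tool from outside, world axes, zero at the start; "moment": the same for the moment, N m; "grip_width": finger opening in m; "finger_force": force on a finger pad.
Only numpy, scipy, OpenCV 4.12 (cv2) and the standard library are available. Lean on these libraries where they do the work, as an engineer would, in place of code of your own. Each camera call takes 0.05 s, during which the arm holds its last target. There are 200 camera calls.

## Working session

There is one attempt and no reset: what is moved stays moved. The work goes in short steps, Python scripts to look and compute and a shell command to move; the robot and the scene stay as the last step left them, time stands still between calls to the robot, and variables do not carry over. Pictures are saved under pics/ and viewed, at most 10 in all, crops included, and the job is handed in when it is done.

```bash
mkdir -p pics; ls
cat > h.py <<'E'
import numpy as np,cv2
from workcell import bot
def grab(n):
    f=bot.grab_frame(n); np.savez('pics/'+n+'.npz',**f); return f
def load(n): return np.load('pics/'+n+'.npz')
def cloud(f):
    h,w=f['z_map'].shape; fl=h/2/np.tan(np.radians(float(f['vfov']))/2)
    v,u=np.mgrid[:h,:w]; z=f['z_map']
    P=np.stack([(u-f['cx'])/fl*z,(v-f['cy'])/fl*z,z],-1)
    R=cv2.Rodrigues(np.array(f['rvec'],float))[0]
    W=(P-np.array(f['tvec']).ravel())@R
    W[z==0]=np.nan
    return W
E
python3 - <<'E'
from h import *
for n in('top','side'):
    f=grab(n); cv2.imwrite(f'pics/{n}0.png',f['img'][...,::-1]); print(n,f['vfov'],f['cx'],f['cy'],f['rvec'],f['tvec'])
print(bot.observe())
E
```

```text
pics
top 46.737572786810794 280.39291913922284 208.94643791714176 [ 2.19863806 -2.14647393  0.10822864] [-0.00947642  0.50439505  1.5804018 ]
side 48.78933832289097 282.56624123096896 206.48220420831194 [ 0.56435177 -2.76204503  1.01054463] [0.43027656 0.16878984 1.0740772 ]
{'clock': 0.1, 'qpos': array([-1.34918369,  0.52196935, -0.03635928,  1.59990368,  0.02119719,
        1.02110992, -0.11278228]), 'qd': array([ 2.94298376e-05, -1.88788441e-03, -7.35843085e-04, -1.93692580e-03,
       -6.85195230e-05,  1.18188841e-03,  3.80816140e-04]), 'joint_efforts': array([ 4.47981249e-03, -9.28492355e+01,  1.98408812e+00, -3.70540988e+01,
        1.81029219e-02,  5.34749881e-03, -5.42759062e-05]), 'position': array([0.17974022, 0.59831852, 0.24779056]), 'tool_rot': array([-3.14058831e+00,  5.11552348e-05,  2.84981208e+00]), 'force': array([-0.00253656, -0.18123389,  0.44661966]), 'moment': array([-0.04707457, -0.00403902,  0.00580248]), 'finger_force': 0.0, 'grip_width': 0.08523164262325096}
```

View pics/top0.png

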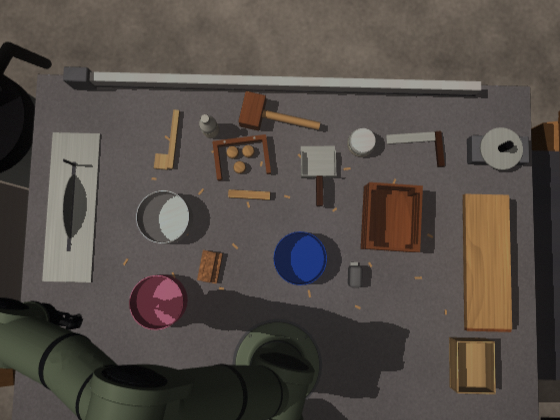

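View pics/side0.png

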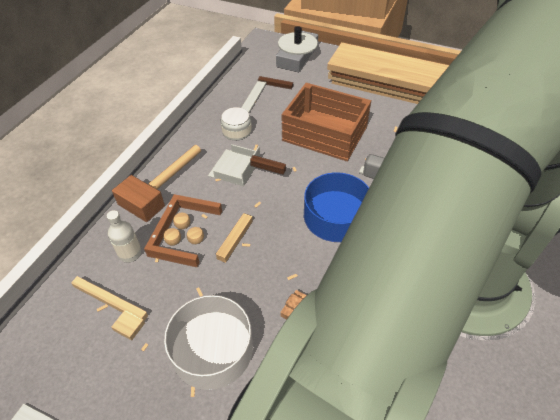

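The top view shows:
- **Stop:** at (242,157), with three blanks at about (232,153), (248,152) and (239,167).
- **Stick:** at (250,195), in front of the mouth. The L-shaped piece at (172,140) is a square, not the stick.
- **Scoop:** pan at (319,160), handle down to (320,205).
- **Tin:** the grey metal one at (163,217). The blue (300,258) and pink (158,301) ones are decoys.
- **Crate:** the slatted reddish one at (393,217). The small light box at (475,367) has solid walls and the wrong size.

I'll confirm these in a crop.

Run:
```python
from h import *
f=load('top'); im=f['img'][80:270,110:450,::-1]
cv2.imwrite('pics/crop1.png',cv2.resize(im,None,fx=2.35,fy=2.35,interpolation=cv2.INTER_CUBIC))
W=cloud(f)
def reg(name,u0,u1,v0,v1,z0,z1):
    p=W[v0:v1,u0:u1].reshape(-1,3); p=p[(p[:,2]>z0)&(p[:,2]<z1)]
    if len(p)<5: print(name,'none');return
    r=cv2.minAreaRect((p[:,:2]*1000).astype(np.float32))
    print(name,len(p),'c',np.round(r[0],0),'size',np.round(r[1],0),'ang',round(r[2],1),'z',np.round(np.median(p[:,2]),3))
reg('stick',222,278,184,206,.015,.04)
reg('tin',130,195,185,250,.06,.09)
reg('crate',355,430,178,260,.085,.12)
reg('stop',205,280,130,185,.025,.045)
reg('handle',310,330,176,212,.045,.08)
reg('scoopwalls',295,345,140,180,.02,.06)
reg('pan',295,345,140,180,-.01,.06)
for c in [(232,153),(248,152),(239,167)]:
    reg('blank',c[0]-9,c[0]+9,c[1]-9,c[1]+9,.02,.04); 
reg('glue',190,225,105,140,.05,.2); reg('wax',340,380,125,160,.05,.08)
```

```text
stick 335 c [553. 109.] size [140.  27.] ang 87.4 z 0.023
tin 283 c [468. 379.] size [168. 168.] ang 46.5 z 0.073
crate 856 c [ 484. -355.] size [172. 210.] ang 87.4 z 0.099
stop 807 c [692. 149.] size [163. 199.] ang 9.1 z 0.031
handle 209 c [ 564. -122.] size [95. 22.] ang 2.8 z 0.058
scoopwalls 144 c [ 653. -119.] size [103. 115.] ang 0.9 z 0.033
pan 1980 c [ 675. -126.] size [146. 167.] ang 1.2 z 0.001
blank 113 c [690. 168.] size [69. 37.] ang 14.2 z 0.027
blank 104 c [700. 116.] size [37. 39.] ang 15.5 z 0.027
blank 107 c [644. 142.] size [37. 37.] ang 89.8 z 0.027
glue 296 c [766. 242.] size [48. 56.] ang 26.1 z 0.104
wax 516 c [ 736. -261.] size [85. 83.] ang 22.9 z 0.059
```

View pics/crop1.png

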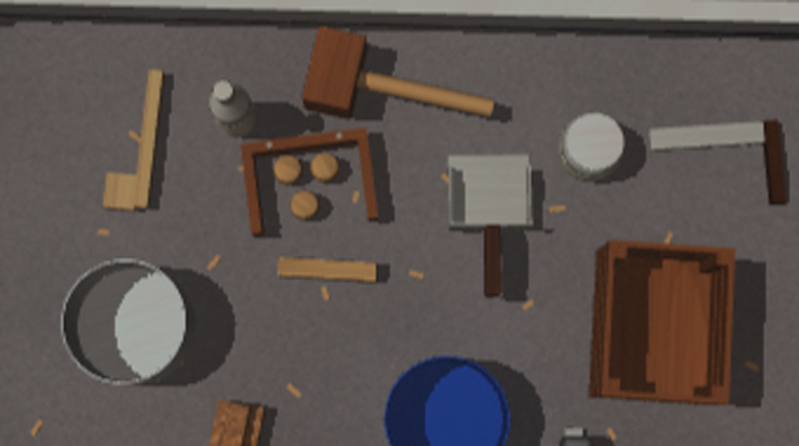

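The crop confirms the metal tin at crop (125,320), the slatted crate at (665,320), the stick at (327,270) and the scoop at (490,210), with its nose pointing +x and its handle toward the robot. Next I'll get the stop pose more precisely and write a move planner.

```bash
cat >> h.py <<'E'
from scipy.spatial.transform import Rotation as Ro
def plan(pos,R,up=None):
    "rows (shift/turn, tool axes) from the present pose to world pose"
    s=bot.observe(); T=Ro.from_euler('xyz',s['tool_rot'])
    d=T.inv().apply(np.array(pos)-s['position'])/.2
    w=(T.inv()*R).as_rotvec()/(np.pi/2)
    print(np.round(d,3).tolist(),np.round(w,3).tolist(),'rows>=',round(max(np.linalg.norm(d)*3.2,np.linalg.norm(w)*90/10.7),1))
def tool(yaw,tilt=0,roll=0):
    "down-pointing tool with world yaw (rad); tilt: about horizontal axis a in deg"
    return Ro.from_euler('xyz',[np.pi,0,yaw])
E
python3 - <<'E'
from h import *
f=load('top');W=cloud(f);im=f['img'].astype(int)
b=(W[...,2]>.022)&(W[...,2]<.045)&(im[...,0]<150)&(im[...,0]>im[...,2]*1.4)
m=np.zeros_like(b);m[128:186,208:278]=1
n,l,st,_=cv2.connectedComponentsWithStats((b&m).astype(np.uint8))
for i in range(1,n):
  if st[i,4]>60:
    p=W[l==i];r=cv2.minAreaRect((p[:,:2]*1000).astype(np.float32));print(len(p),r,cv2.boxPoints(r).round())
    print(st[i])
# blanks
for c in [(232,153),(248,152),(239,167)]:
    q=W[c[1]-9:c[1]+9,c[0]-9:c[0]+9].reshape(-1,3);k=im[c[1]-9:c[1]+9,c[0]-9:c[0]+9].reshape(-1,3)
    q=q[(q[:,2]>.022)&(k[:,0]>150)];print(len(q),(q.min(0)+q.max(0))/2, q.mean(0))
plan([.553,.109,.25],tool(1.526))
E
```

```text
580 ((677.8251953125, 137.19224548339844), (131.17684936523438, 179.90708923339844), 8.811114311218262) [[599. 216.]
 [627.  38.]
 [756.  58.]
 [729. 236.]]
[213 134  58  45 580]
74 ((694.2752685546875, 166.88790893554688), (37.42605972290039, 33.74246597290039), 10.475848197937012) [[673. 180.]
 [679. 147.]
 [716. 154.]
 [710. 187.]]
[227 146  12  12  74]
80 ((643.650390625, 143.08456420898438), (35.1411247253418, 37.46194076538086), 46.83196258544922) [[618. 143.]
 [645. 117.]
 [669. 143.]
 [642. 169.]]
[234 161  12  12  80]
27 [0.68962665 0.17672541 0.03058535] [0.68977899 0.17739111 0.02891373]
29 [0.69506656 0.12374374 0.02998865] [0.69539958 0.12431393 0.02914491]
8 [0.64098604 0.15018434 0.02849041] [0.64278061 0.15060402 0.02759392]
[-2.491, -1.806, -0.009] [-0.001, 0.0, 0.843] rows>= 9.8
```

```bash
python3 -m inch '[[-1,-0.725,0,0,0,0,1],[-1,-0.725,0,0,0,0,1],[-1,-0.725,0,0,0,0,1],[-1,-0.725,0,0,0,0,1]]' && python3 -m inch '[[-1,-0.725,0,0,0,0.2,1],[-1,-0.725,0,0,0,0.4,1],[-1,-0.725,0,0,0,0.6,1],[-1,-0.725,0,0,0,0.7,1],[-1,-0.725,0,0,0,0.843,1],[-1,-0.725,0,0,0,0.843,1],[-1,-0.725,0,0,0,0.843,1],[-1,-0.725,0,0,0,0.843,1]]'
python3 - <<'E'
from h import *
plan([.553,.109,.015+.10],tool(1.526))
print(bot.observe()['qpos'].round(3))
E
```

```text
clock: 0.6
position: [0.3306, 0.4002, 0.2482]
tool_rot: [-3.141, 0.0, 2.85]
force: [0.8, 0.7, -0.7]
grip_width: 0.0854
finger_force: 0.0
clock: 1.6
position: [0.4793, 0.2058, 0.2481]
tool_rot: [-3.141, 0.001, 1.526]
force: [-0.5, 0.2, -0.5]
grip_width: 0.0856
finger_force: 0.0
[-0.467, 0.39, 0.666] [-0.0, 0.0, 0.0] rows>= 2.9
[-0.811  0.38   0.383  1.886 -0.176  0.909 -0.389]
```

```bash
python3 -m inch '[[-0.467,0.39,0.2,0,0,0,0.6],[-0.467,0.39,0.6,0,0,0,0.6],[-0.467,0.39,0.9,0,0,0,0.6],[-0.467,0.39,1,0,0,0,0.6],[-0.467,0.39,1,0,0,0,0.6]]'
python3 - <<'E'
from h import *
plan([.553,.109,.021],tool(1.526))
E
```

```text
clock: 2.22
position: [0.5512, 0.1076, 0.045]
tool_rot: [-3.135, 0.002, 1.528]
force: [-1.0, 0.2, 0.9]
grip_width: 0.0511
finger_force: 0.0
[0.008, 0.01, 0.12] [-0.004, 0.001, 0.001] rows>= 0.4
```

```bash
python3 -m inch '[[0,0,0.07,0,0,0,0.6],[0,0,0.13,0,0,0,0.6],[0,0,0.13,0,0,0,0],[0,0,0.13,0,0,0,0],[0,0,0.13,0,0,0,0],[0,0,0.13,0,0,0,0],[0,0,0.13,0,0,0,0]]' 50 && python3 -m inch '[[0,0,-0.3,0,0,0,0],[0,0,-0.6,0,0,0,0],[0,0,-0.9,0,0,0,0],[0,0,-0.9,0,0,0,0]]'
python3 - <<'E'
from h import *
plan([.484,-.355,.20],tool(1.526))
plan([.484,-.355,.20],tool(1.526-.4))
E
```

```text
clock: 3.1
position: [0.5536, 0.1092, 0.0232]
tool_rot: [3.14, -0.001, 1.526]
force: [-1.3, 0.7, 8.2]
grip_width: 0.0248
finger_force: 50.1
clock: 3.6
position: [0.555, 0.1093, 0.207]
tool_rot: [3.135, -0.003, 1.526]
force: [0.1, -0.2, -1.9]
grip_width: 0.0252
finger_force: 49.7
[-2.335, -0.25, 0.026] [0.004, -0.002, -0.0] rows>= 7.5
[-2.335, -0.25, 0.026] [0.004, -0.003, 0.254] rows>= 7.5
```

```bash
python3 -m inch '[[-1,-0.1,0,0,0,0.12,0],[-1,-0.1,0,0,0,0.24,0],[-1,-0.1,0,0,0,0.36,0],[-1,-0.1,0,0,0,0.48,0]]'
python3 - <<'E'
from h import *
plan([.484,-.355,.20],tool(-.045))
E
```

```text
clock: 4.1
position: [0.5228, -0.0941, 0.2024]
tool_rot: [3.141, 0.001, 0.764]
force: [1.2, 1.2, -1.5]
grip_width: 0.0247
finger_force: 49.6
[-1.043, 0.807, 0.013] [0.001, 0.0, 0.515] rows>= 4.3
```

```bash
python3 -m inch '[[-1,0.78,0,0,0,0.12,0],[-1,0.78,0,0,0,0.24,0],[-1,0.78,0,0,0,0.36,0],[-1,0.78,0,0,0,0.515,0],[-1,0.78,0,0,0,0.515,0],[-1,0.78,0,0,0,0.515,0]]'
python3 - <<'E'
from h import *
plan([.484,-.355,.07],tool(-.045))
print(bot.observe()['qpos'].round(3))
E
```

```text
clock: 4.85
position: [0.4901, -0.3416, 0.2017]
tool_rot: [-3.141, 0.001, -0.034]
force: [0.2, 0.5, -0.2]
grip_width: 0.0251
finger_force: 49.7
[-0.027, 0.068, 0.659] [-0.0, 0.001, 0.007] rows>= 2.1
[ 0.004  0.667  0.781  1.748 -0.559  0.964 -0.596]
```

```bash
python3 -m inch '[[-0.027,0.06,0.3,0,0,0,0],[-0.027,0.06,0.55,0,0,0,0],[-0.027,0.06,0.65,0,0,0,0],[-0.027,0.06,0.65,0,0,0,0],[-0.027,0.06,0.65,0,0,0,1],[-0.027,0.06,0.65,0,0,0,1],[-0.027,0.06,0.65,0,0,0,1]]' && python3 -m inch '[[0,0,-0.3,0,0,0,1],[0,0,-0.6,0,0,0,1],[0,0,-0.9,0,0,0,1],[0,0,-0.9,0,0,0,1]]'
python3 - <<'E'
from h import *
f=load('top');W=cloud(f);im=f['img'].astype(int)
p=W[178:211,310:330].reshape(-1,3);p=p[(p[:,2]>.04)];r=cv2.minAreaRect((p[:,:2]*1000).astype(np.float32));print('handle',r)
q=W[140:182,296:345];b=(q[...,2]>.04)&(q[...,2]<.06);print('backwall',cv2.minAreaRect((q[b][:,:2]*1000).astype(np.float32)))
s=W[140:182,296:345];k=im[140:182,296:345];b=(k[...,0]>130);print('pan',cv2.minAreaRect((s[b][:,:2]*1000).astype(np.float32)))
g=grab('top');V=cloud(g);b=V[178:260,355:430];c=(b[...,2]>.015)&(b[...,2]<.06)&(g['img'][178:260,355:430,0]>120);print('stick',cv2.minAreaRect((b[c][:,:2]*1000).astype(np.float32)),c.sum())
cv2.imwrite('pics/t1.png',cv2.resize(g['img'][120:270,200:440,::-1],None,fx=3,fy=3))
plan([.556,-.124,.2],tool(0))
print(bot.observe()['qpos'].round(3))
E
```

```text
clock: 5.72
position: [0.4852, -0.3533, 0.0732]
tool_rot: [3.141, -0.001, -0.033]
force: [-0.5, 0.1, 0.1]
grip_width: 0.0779
finger_force: 0.0
clock: 6.22
position: [0.4858, -0.3544, 0.2568]
tool_rot: [3.139, -0.006, -0.033]
force: [-0.1, 0.7, -0.8]
grip_width: 0.0851
finger_force: 0.0
handle ((561.3323364257812, -121.63946533203125), (88.821533203125, 22.09286880493164), 2.85147762298584)
backwall ((608.1093139648438, -121.62237548828125), (25.362850189208984, 111.7618637084961), 1.838584303855896)
pan ((673.3388061523438, -127.134033203125), (156.45294189453125, 75.62669372558594), 48.274024963378906)
stick ((544.8590698242188, -351.1901550292969), (12.152562141418457, 22.407299041748047), 15.006396293640137) 26
[0.314, -1.159, 0.271] [0.001, -0.002, -0.021] rows>= 3.9
[-0.004  0.614  0.831  1.693 -0.511  1.061 -0.613]
```

View pics/t1.png

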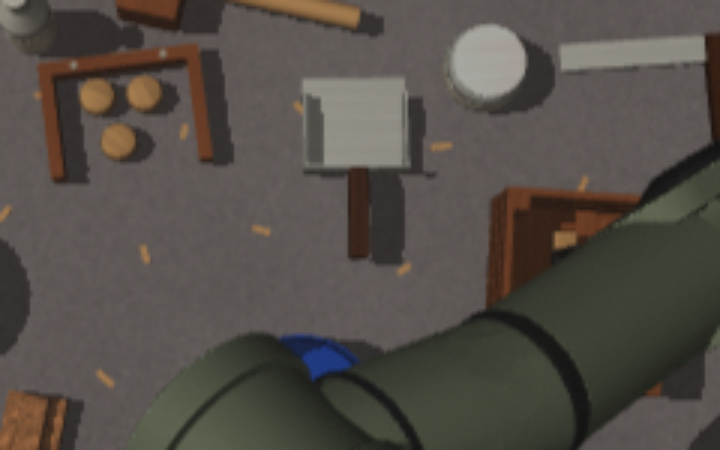

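Both the picture and the depth show the stick lying in the crate: its bright end is at crop (565,240) and nothing remains at the mouth of the stop. The scoop hasn't moved. Its handle runs from (359,168) to (357,257) in the crop. Next is the scoop grasp, with the tool pre-tilted 20°.

```bash
cat >> h.py <<'E'
def st(yaw,tilt=0,pre=-20):
    "tool rotation for scoop yaw (rad) and scoop nose-down tilt (deg)"
    return Ro.from_euler('z',yaw)*Ro.from_euler('y',tilt+pre,degrees=True)*Ro.from_euler('x',np.pi)
E
python3 - <<'E'
from h import *
plan([.562,-.1216,.2],st(.04))
plan([.562,-.1216,.11],st(.04))
E
```

```text
[0.344, -1.172, 0.271] [0.009, 0.22, -0.046] rows>= 4.0
[0.342, -1.172, 0.721] [0.009, 0.22, -0.046] rows>= 4.5
```

```bash
python3 -m inch '[[0.3,-1,0.2,0,0.1,-0.046,1],[0.3,-1,0.2,0,0.2,-0.046,1],[0.3,-1,0.2,0.009,0.22,-0.046,1],[0.3,-1,0.2,0.009,0.22,-0.046,1],[0.3,-1,0.2,0.009,0.22,-0.046,1]]'
python3 - <<'E'
from h import *
plan([.562,-.1216,.12],st(.04))
plan([.562,-.1216,.046],st(.04))
print(bot.observe()['qpos'].round(3))
E
```

```text
clock: 6.9
position: [0.5513, -0.153, 0.2111]
tool_rot: [-3.139, -0.344, 0.042]
force: [-0.2, -0.4, 0.4]
grip_width: 0.0856
finger_force: 0.0
[-0.097, -0.154, 0.45] [-0.002, 0.003, 0.001] rows>= 1.6
[-0.221, -0.153, 0.798] [-0.002, 0.003, 0.001] rows>= 2.7
[-0.272  0.434  0.639  2.066 -0.8    0.516 -0.581]
```

```bash
python3 -m inch '[[-0.097,-0.154,0.3,0,0,0,1],[-0.097,-0.154,0.45,0,0,0,1],[-0.16,-0.154,0.62,0,0,0,1],[-0.221,-0.154,0.79,0,0,0,1],[-0.221,-0.154,0.79,0,0,0,1]]' && python3 -m inch '[[0,0,0,0,0,0,0.4],[0,0,0,0,0,0,0],[0,0,0,0,0,0,0],[0,0,0,0,0,0,0],[0,0,0,0,0,0,0],[0,0,0,0,0,0,0]]' 110
python3 - <<'E'
from h import *
g=grab('top');cv2.imwrite('pics/t2.png',cv2.resize(g['img'][110:260,200:440,::-1],None,fx=3,fy=3))
print(bot.observe()['moment'])
E
```

```text
clock: 7.52
position: [0.5661, -0.1275, 0.0541]
tool_rot: [-3.134, -0.327, 0.037]
force: [0.4, 0.6, -0.9]
grip_width: 0.0852
finger_force: 0.0
clock: 8.28
position: [0.5676, -0.1259, 0.0568]
tool_rot: [-3.135, -0.331, 0.04]
force: [-6.7, 0.6, 12.8]
grip_width: 0.0197
finger_force: 107.4
[0.22664626 0.48529667 0.22518007]
```

View pics/t2.png

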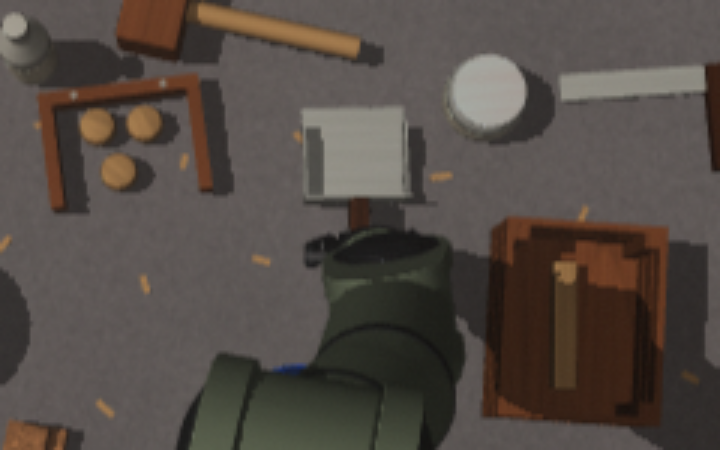

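The scoop is gripped on its handle, with the pan at crop (303–407, 107–200). The stick lies at (565,325) inside the crate. I'll measure the nose position relative to the TCP, then lift.

```bash
python3 - <<'E'
from h import *
f=load('top');W=cloud(f);im=f['img'].astype(int)
for u in (306,312,318,324,330):
    col=im[138:182,u].sum(1); d=np.diff(col); i=138+np.argmax(d[:18]); j=i+10+np.argmin(d[i-138+10:])
    print(u,i,W[i+1,u].round(4), j, W[j,u].round(4))
v=160
row=im[v,290:350].sum(1);print(row.tolist())
print(W[v,300].round(4),W[v,336].round(4))
s=bot.observe();print(s['position'],s['tool_rot'])
E
python3 -m inch '[[0,0,-0.1,0,0,0,0],[0,0,-0.2,0,0,0,0],[0,0,-0.3,0,0,0,0],[0,0,-0.4,0,0,0,0],[0,0,-0.4,0,0,0,0],[0,0,-0.4,0,0,0,0]]'
python3 - <<'E'
from h import *
s=bot.observe();print(s['moment'],s['qpos'].round(2))
g=grab('top');grab('side');cv2.imwrite('pics/s3.png',load('side')['img'][100:300,100:400,::-1])
W=cloud(g);im=g['img'].astype(int)
b=W[125:195,290:350];m=(b[...,2]>.025)&(b[...,2]<.2)&(im[125:195,290:350,2]>100)
p=b[m];A=np.c_[p[:,:2],np.ones(len(p))]
from numpy.linalg import lstsq
for _ in range(5):
    c=lstsq(A,p[:,2],rcond=None)[0];r=abs(A@c-p[:,2]);k=r<np.median(r)*1.5+1e-4;A=A[k];p=p[k]
print('floor plane',c,len(p),p.min(0),p.max(0))
E
```

```text
306 145 [ 0.7248 -0.0795 -0.0048] 176 [ 0.6156 -0.0795  0.0304]
312 145 [ 0.7239 -0.0995  0.0015] 175 [ 0.617  -0.0984  0.0448]
318 145 [ 0.7225 -0.1192  0.0097] 175 [ 0.6155 -0.1172  0.056 ]
324 145 [ 0.724  -0.1399  0.0053] 175 [ 0.6172 -0.1374  0.0492]
330 145 [ 0.726  -0.1609 -0.0012] 175 [ 0.6187 -0.1577  0.0433]
[276, 275, 274, 275, 274, 274, 274, 276, 271, 270, 279, 363, 272, 229, 231, 232, 231, 255, 419, 419, 419, 421, 418, 417, 417, 421, 416, 415, 419, 419, 416, 416, 419, 417, 414, 417, 414, 416, 414, 413, 413, 414, 416, 403, 279, 351, 203, 150, 152, 151, 150, 169, 276, 279, 278, 272, 271, 266, 273, 272]
[ 6.751e-01 -5.980e-02 -4.000e-04] [ 0.6776 -0.1815  0.0018]
[ 0.56757854 -0.12592611  0.05678117] [-3.13481439 -0.33152536  0.03954224]
clock: 9.07
position: [0.5416, -0.1273, 0.1312]
tool_rot: [-3.135, -0.33, 0.04]
force: [0.1, -0.2, -3.9]
grip_width: 0.0198
finger_force: 108.3
[-0.04050334  0.72942278 -0.00660014] [-0.17  0.53  0.44  2.15 -1.06  0.34 -0.36]
floor plane [-0.04088416  0.01021155  0.10390653] 230 [ 0.60292026 -0.17601125  0.07274485] [ 0.70232549 -0.06591029  0.07886977]
```

```bash
cat > kin.py <<'E'
import numpy as np, itertools
from scipy.optimize import least_squares
from scipy.spatial.transform import Rotation as Ro
lo=np.array([-2.91,-.3,-1.5,.17,-1.26,.16,-2.52]);hi=np.array([2.91,2.13,1.42,2.43,4.41,1.93,2.52])
def fk(q,s,p):
    # p: a0,c7,d1,L1,L2,L3,e1,e2,e3
    R=Ro.from_euler('z',p[0]+s[0]*q[0])*Ro.from_euler('y',q[1]);x=np.array([0,0,p[2]])+R.apply([p[6],0,p[3]])
    R=R*Ro.from_euler('z',s[1]*q[2])*Ro.from_euler('y',q[3]);x=x+R.apply([p[7],0,p[4]])
    R=R*Ro.from_euler('z',s[2]*q[4])*Ro.from_euler('y',q[5])
    R=R*Ro.from_euler('z',s[3]*q[6]+p[1]);x=x+R.apply([0,0,p[5]])
    return x,R
E
python3 - <<'E'
from kin import *
from workcell import bot
D=[([-1.34918369,.52196935,-.03635928,1.59990368,.02119719,1.02110992,-.11278228],(.17974,.59832,.24779),(-3.1406,0,2.8498)),
([-.811,.38,.383,1.886,-.176,.909,-.389],(.4793,.2058,.2481),(-3.141,.001,1.526)),
([.004,.667,.781,1.748,-.559,.964,-.596],(.4901,-.3416,.2017),(-3.141,.001,-.034)),
([-.004,.614,.831,1.693,-.511,1.061,-.613],(.4858,-.3544,.2568),(3.139,-.006,-.033)),
([-.272,.434,.639,2.066,-.8,.516,-.581],(.5513,-.153,.2111),(-3.139,-.344,.042))]
o=bot.observe();D.append((o['qpos'],o['position'],o['tool_rot']))
best=None
for s in itertools.product([1,-1],repeat=4):
  for c in (0,1.57,-1.57,3.14):
    def f(p):
        r=[]
        for q,x,e in D:
            X,R=fk(q,s,p);r+=list((X-x)*5)+list((Ro.from_euler('xyz',e).inv()*R).as_rotvec())
        return r
    g=least_squares(f,[0,c,.36,.42,.4,.25,0,0,0])
    if best is None or g.cost<best[0]: best=(g.cost,s,g.x,np.abs(g.fun).max())
print(best); np.savez('kin.npz',s=best[1],p=best[2])
E
```

```text
(np.float64(0.005674796433559659), (-1, -1, -1, -1), array([-0.09480148,  1.47776346,  0.30659697,  0.54147202,  0.42312186,
        0.30885429, -0.01032571, -0.01064302,  0.        ]), np.float64(0.06064207613523637))
```

```bash
cat >> kin.py <<'E'
d=np.load('kin.npz') if __import__('os').path.exists('kin.npz') else None
PRE=-21.2; REL=np.array([-.157,0,.057])
def scoop(nose,yaw,tilt):
    "TCP pose for a nose position, scoop yaw (rad), nose-down tilt (deg)"
    A=Ro.from_euler('z',yaw)*Ro.from_euler('y',tilt,degrees=True)
    return np.array(nose)+A.apply(REL), A*Ro.from_euler('y',PRE,degrees=True)*Ro.from_euler('x',np.pi)
def follow(q,x,R,n=30):
    s,p=d['s'],d['p'];X0,R0=fk(q,s,p);w=(R*R0.inv()).as_rotvec();q=np.array(q,float)
    for k in range(1,n+1):
        xt=X0+(x-X0)*k/n;Rt=Ro.from_rotvec(w*k/n)*R0
        for _ in range(3):
            X,Rc=fk(q,s,p);e=np.r_[xt-X,(Rt*Rc.inv()).as_rotvec()*.3]
            J=np.array([(lambda Y,S:np.r_[Y-X,(S*Rc.inv()).as_rotvec()*.3])(*fk(q+1e-5*np.eye(7)[i],s,p))/1e-5 for i in range(7)]).T
            q=np.clip(q+J.T@np.linalg.solve(J@J.T+1e-5*np.eye(6),e),lo,hi)
    X,Rc=fk(q,s,p);return q,np.linalg.norm(x-X)*1000,np.degrees((R*Rc.inv()).magnitude())
c,sn=np.cos(.1536),np.sin(.1536)
def stopw(x,y,z): return np.array([.6704+c*x-sn*y,.136+sn*x+c*y,z])
E
python3 - <<'E'
from kin import *
from workcell import bot
q=bot.observe()['qpos']
def go(n,a):
    global q
    q,e,r=follow(q,*scoop(*a));print(n,q.round(2),'err mm',round(e,1),'deg',round(r,1), 'tcp',scoop(*a)[0].round(3))
go('above',(stopw(-.058,.001,.1),.1536,0))
go('land',(stopw(-.058,.001,0),.1536,0))
go('in',(stopw(.055,.001,0),.1536,0))
go('up',(stopw(.045,.001,.05),.1536,-15))
go('lift',(stopw(-.02,.001,.16),.1536,-15))
q0=q
for y in (.15,.4,.68,1.,1.3):
    q=q0;t=np.array([.468,.379,0]); 
    go('over %.2f'%y,(t+[0,0,.16],y,-15));go('over0 %.2f'%y,(t+[0,0,.12],y,0));go('p30',(t+[0,0,.09],y,30));go('p60',(t+[0,0,.07],y,60))
E
```

```text
above [-0.73  0.36  0.47  2.37 -1.06  0.16 -0.71] err mm 1.8 deg 0.3 tcp [0.458 0.104 0.157]
land [ 2.91  2.13 -1.5   2.43 -1.26  0.16  2.52] err mm 749.6 deg 107.4 tcp [0.458 0.104 0.057]
in [ 2.91  2.13 -1.5   2.43 -1.26  0.16  2.52] err mm 826.3 deg 107.4 tcp [0.569 0.121 0.057]
up [ 2.91  2.13 -1.5   2.43 -1.26  0.16  2.52] err mm 810.0 deg 99.3 tcp [0.55  0.118 0.064]
lift [ 2.91  2.13 -1.5   2.43 -1.26  0.16  2.52] err mm 734.1 deg 99.3 tcp [0.486 0.108 0.174]
over 0.15 [ 2.91  2.13 -1.5   2.43 -1.26  0.16  2.52] err mm 873.1 deg 99.2 tcp [0.303 0.354 0.174]
over0 0.15 [ 2.91  2.13 -1.5   2.43 -1.26  0.16  2.52] err mm 876.6 deg 107.3 tcp [0.313 0.356 0.177]
p30 [ 2.91  2.13 -1.5   2.43 -1.26  0.16  2.52] err mm 892.5 deg 126.3 tcp [0.362 0.363 0.218]
p60 [ 2.91  2.13 -1.5   2.43 -1.26  0.16  2.52] err mm 930.0 deg 147.4 tcp [0.439 0.375 0.234]
over 0.40 [ 2.91  2.13 -1.5   2.43 -1.26  0.16  2.52] err mm 838.9 deg 103.3 tcp [0.315 0.314 0.174]
over0 0.40 [ 2.91  2.13 -1.5   2.43 -1.26  0.16  2.52] err mm 844.4 deg 109.7 tcp [0.323 0.318 0.177]
p30 [ 2.91  2.13 -1.5   2.43 -1.26
[... 603 characters left out ...]
40.9 deg 40.2 tcp [0.378 0.239 0.174]
over0 1.00 [ 1.71 -0.3  -1.5   2.43 -1.26  0.78  0.27] err mm 187.5 deg 21.2 tcp [0.383 0.247 0.177]
p30 [ 1.68 -0.3  -1.5   2.09 -0.62  1.05 -0.58] err mm 253.0 deg 36.6 tcp [0.41  0.289 0.218]
p60 [-0.72  0.83 -0.23  1.28  0.27  1.72 -1.56] err mm 0.0 deg 0.0 tcp [0.452 0.354 0.234]
over 1.30 [ 0.44  0.53 -0.82  2.35 -0.97  0.23  0.4 ] err mm 0.0 deg 0.0 tcp [0.423 0.219 0.174]
over0 1.30 [-0.15  0.37 -0.29  2.22 -0.54  0.41 -0.2 ] err mm 0.0 deg 0.0 tcp [0.426 0.228 0.177]
p30 [-0.79  0.46  0.1   1.84  0.07  0.96 -1.  ] err mm 0.0 deg 0.0 tcp [0.439 0.275 0.218]
p60 [-0.99  0.8   0.16  1.34  0.22  1.6  -1.18] err mm 0.0 deg 0.0 tcp [0.46  0.351 0.234]
```

```bash
cat > sim.py <<'E'
import kin
from kin import *
from workcell import bot
def run(pre,ys,q,verbose=0):
    bad=[]
    def go(q,n,a):
        q,e,r=follow(q,*scoop(*a),n=15)
        m=np.minimum(q-lo,hi-q); bad.append((n,round(e,0),round(r,0),round(m.min(),2),int(m.argmin()+1)))
        if verbose: print(n,q.round(2),round(e,1))
        return q
    kin.PRE=pre
    q=go(q,'grip',((.725,-.12,0.1),.04,0))
    q=go(q,'above',(stopw(-.058,.001,.1),.1536,0))
    q=go(q,'land',(stopw(-.058,.001,0),.1536,0))
    q=go(q,'in',(stopw(.055,.001,0),.1536,0))
    q=go(q,'up',(stopw(.045,.001,.05),.1536,-12))
    q0=go(q,'lift',(stopw(-.01,.001,.16),.1536,-12))
    print('pre',pre,bad)
    for y in ys:
        q=q0;bad.clear();t=np.array([.468,.379,0])
        q=go(q,'over',(t+[0,0,.16],y,-12));q=go(q,'lev',(t+[0,0,.12],y,0));q=go(q,'p30',(t+[0,0,.09],y,30));q=go(q,'p55',(t+[0,0,.07],y,55))
        print('  yaw',y,bad)
E
python3 - <<'E'
from sim import *
q=bot.observe()['qpos']
for pre in (0,-8): run(pre,(.4,.7,1.,1.3,1.7,2.1),q)
E
```

```text
pre 0 [('grip', np.float64(0.0), np.float64(0.0), np.float64(0.61), 4), ('above', np.float64(0.0), np.float64(0.0), np.float64(0.33), 4), ('land', np.float64(0.0), np.float64(0.0), np.float64(0.28), 4), ('in', np.float64(0.0), np.float64(0.0), np.float64(0.52), 5), ('up', np.float64(0.0), np.float64(0.0), np.float64(0.21), 6), ('lift', np.float64(0.0), np.float64(0.0), np.float64(0.29), 4)]
  yaw 0.4 [('over', np.float64(0.0), np.float64(0.0), np.float64(0.16), 4), ('lev', np.float64(0.0), np.float64(0.0), np.float64(0.31), 4), ('p30', np.float64(0.0), np.float64(0.0), np.float64(0.42), 6), ('p55', np.float64(36.0), np.float64(7.0), np.float64(0.0), 6)]
  yaw 0.7 [('over', np.float64(0.0), np.float64(0.0), np.float64(0.13), 4), ('lev', np.float64(0.0), np.float64(0.0), np.float64(0.29), 4), ('p30', np.float64(0.0), np.float64(0.0), np.float64(0.47), 6), ('p55', np.float64(31.0), np.float64(6.0), np.float64(0.0), 6)]
  yaw 1.0 [('over', np.float64(0.0), np.float64(0.0), np.float64(0.17), 4), ('lev', np.float64(0.0), np.float64(0.0), np.float64(0.32), 4), ('p30', np.float64(0.0), np.fl
[... 2199 characters left out ...]
p.float64(0.0), np.float64(0.31), 4), ('p30', np.float64(0.0), np.float64(0.0), np.float64(0.71), 4), ('p55', np.float64(0.0), np.float64(0.0), np.float64(0.27), 6)]
  yaw 1.7 [('over', np.float64(0.0), np.float64(0.0), np.float64(0.45), 4), ('lev', np.float64(0.0), np.float64(0.0), np.float64(0.48), 4), ('p30', np.float64(0.0), np.float64(0.0), np.float64(0.71), 4), ('p55', np.float64(0.0), np.float64(0.0), np.float64(0.52), 6)]
  yaw 2.1 [('over', np.float64(0.0), np.float64(0.0), np.float64(0.73), 4), ('lev', np.float64(0.0), np.float64(0.0), np.float64(0.69), 4), ('p30', np.float64(0.0), np.float64(0.0), np.float64(0.7), 4), ('p55', np.float64(0.0), np.float64(0.0), np.float64(0.74), 3)]
```

My model shows the 20° pre-tilt runs into joint limits near the stop. A vertical grip works, with the pour at scoop yaw of about 1.7. I'll set the scoop back down and regrip it vertically.

```bash
python3 -m inch '[[0,0,0.1,0,0,0,0],[0,0,0.2,0,0,0,0],[0,0,0.3,0,0,0,0],[0,0,0.36,0,0,0,0],[0,0,0.4,0,0,0,0],[0,0,0.4,0,0,0,0],[0,0,0.4,0,0,0,0.3],[0,0,0.4,0,0,0,1],[0,0,0.4,0,0,0,1],[0,0,0.4,0,0,0,1]]' && python3 -m inch '[[0,0,-0.15,0,0,0,1],[0,0,-0.3,0,0,0,1],[0,0,-0.3,0,-0.1,0,1],[0,0,-0.3,0,-0.21,0,1],[0,0,-0.3,0,-0.21,0,1],[0,0,-0.3,0,-0.21,0,1]]'
python3 - <<'E'
from h import *
g=grab('top');W=cloud(g);im=g['img'].astype(int)
for u in (306,318,330):
    col=im[138:160,u].sum(1); i=138+np.argmax(np.diff(col)); print(u,i,W[i+1,u].round(4))
print(W[160,301].round(3),W[160,335].round(3))
plan([.564,-.125,.045],st(.04,0,0))
cv2.imwrite('pics/t3.png',cv2.resize(g['img'][110:260,200:440,::-1],None,fx=3,fy=3))
E
```

```text
clock: 10.42
position: [0.5674, -0.1261, 0.056]
tool_rot: [-3.135, -0.33, 0.039]
force: [0.1, 0.5, 0.5]
grip_width: 0.0783
finger_force: 0.0
clock: 11.18
position: [0.5479, -0.1272, 0.1121]
tool_rot: [-3.135, -0.003, 0.042]
force: [-0.1, -0.1, -0.4]
grip_width: 0.0849
finger_force: 0.0
306 145 [ 0.7229 -0.079   0.0036]
318 145 [ 0.7245 -0.1199  0.0009]
330 145 [ 0.7246 -0.1602  0.005 ]
[ 0.67  -0.062  0.027] [ 0.583 -0.126  0.466]
[0.082, -0.007, 0.337] [-0.005, -0.002, 0.001] rows>= 1.1
```

View pics/t3.png

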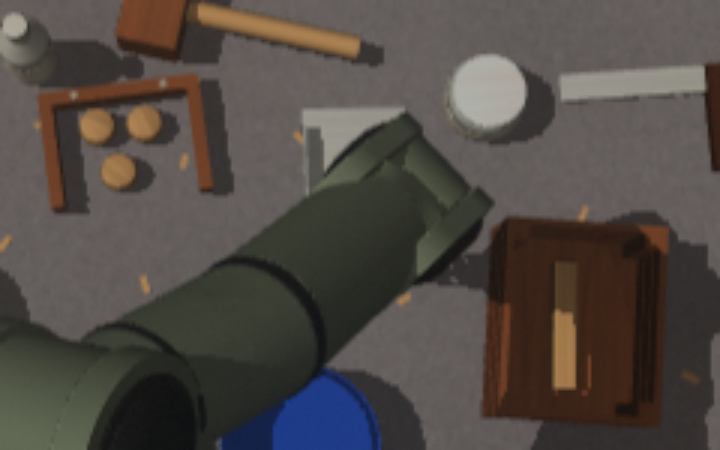

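The scoop is back in its original spot with the nose edge at (303–405, 108), the stick is in the crate at (565,325), and the blanks are untouched. I'll regrip vertically with settle rows and lift only 50 mm.

```bash
python3 -m inch '[[0.08,-0.005,0.15,0,0,0,1],[0.08,-0.005,0.3,0,0,0,1],[0.08,-0.005,0.335,0,0,0,1],[0.08,-0.005,0.335,0,0,0,1],[0.08,-0.005,0.335,0,0,0,0.4],[0.08,-0.005,0.335,0,0,0,0],[0.08,-0.005,0.335,0,0,0,0],[0.08,-0.005,0.335,0,0,0,0],[0.08,-0.005,0.335,0,0,0,0],[0.08,-0.005,0.335,0,0,0,0]]' 118 && python3 -m inch '[[0,0,-0.08,0,0,0,0],[0,0,-0.16,0,0,0,0],[0,0,-0.25,0,0,0,0],[0,0,-0.25,0,0,0,0],[0,0,-0.25,0,0,0,0]]';  python3 - <<'E'
from h import *
g=grab('top');W=cloud(g);im=g['img'].astype(int)
b=W[125:195,290:350];m=(b[...,2]>.03)&(b[...,2]<.12)&(im[125:195,290:350,2]>110)
p=b[m]
A=np.c_[p[:,:2]-[.67,-.12],np.ones(len(p))]
for _ in range(8):
    c=np.linalg.lstsq(A,p[:,2],rcond=None)[0];r=abs(A@c-p[:,2]);k=r<max(.003,np.median(r)*2);A=A[k];p=p[k]
print('floor',c,len(p),np.abs(A@c-p[:,2]).mean(),p.min(0),p.max(0))
s=bot.observe();print(s['position'],s['tool_rot'],s['moment'],s['qpos'].round(2))
E
```

```text
clock: 12.48
position: [0.5641, -0.1254, 0.0462]
tool_rot: [-3.135, -0.001, 0.041]
force: [-3.1, 1.4, 7.7]
grip_width: 0.0201
finger_force: 115.1
clock: 13.1
position: [0.5639, -0.1252, 0.0957]
tool_rot: [-3.135, -0.001, 0.042]
force: [0.0, 0.4, -3.3]
grip_width: 0.0203
finger_force: 115.6
floor [-0.06463284  0.0096962   0.05438802] 136 0.0017209042663147848 [ 0.6781534  -0.15532311  0.04794186] [ 0.72737477 -0.05997143  0.05689093]
[ 0.56373038 -0.12530245  0.0954112 ] [-3.13502173e+00 -1.02223950e-04  4.17435827e-02] [ 0.01828774  0.19109124 -0.05668911] [-0.36  0.8   0.73  1.87 -0.76  0.78 -0.74]
```

```bash
sed -i 's/^PRE=.*/PRE=0; REL=np.array([-.160,0,.046])/' kin.py
python3 - <<'E'
from h import *; from kin import *
plan(*scoop(stopw(-.060,.001,.08),.1536,0))
E
```

```text
[-0.506, -1.166, -0.145] [-0.004, -0.0, -0.071] rows>= 4.1
```

```bash
python3 -m inch '[[-0.1,-0.1,-0.15,0,0,0,0],[-0.25,-0.3,-0.15,0,0,-0.02,0],[-0.4,-0.5,-0.15,0,0,-0.04,0],[-0.5,-0.7,-0.15,0,0,-0.07,0],[-0.5,-0.9,-0.15,0,0,-0.07,0],[-0.5,-1,-0.15,0,0,-0.07,0],[-0.5,-1,-0.15,0,0,-0.07,0],[-0.5,-1,-0.15,0,0,-0.07,0]]'
python3 - <<'E'
from h import *; from kin import *
plan(*scoop(stopw(-.060,.001,.02),.1536,0))
plan(*scoop(stopw(-.060,.001,.0),.1536,0))
print(bot.observe()['qpos'].round(2))
E
```

```text
clock: 14.15
position: [0.4556, 0.0693, 0.1268]
tool_rot: [-3.136, -0.001, 0.151]
force: [0.2, -0.5, -2.5]
grip_width: 0.0205
finger_force: 116.1
[0.011, -0.168, 0.305] [-0.004, -0.001, -0.002] rows>= 1.1
[0.011, -0.168, 0.405] [-0.004, -0.001, -0.002] rows>= 1.4
[-0.85  0.61  0.79  2.15 -0.73  0.67 -0.96]
```

```bash
python3 -m inch '[[0.005,-0.1,0,-0.004,0,0,0],[0.01,-0.168,0.05,-0.004,0,0,0],[0.01,-0.168,0.15,-0.004,0,0,0],[0.01,-0.168,0.25,-0.004,0,0,0],[0.01,-0.168,0.3,-0.004,0,0,0],[0.01,-0.168,0.3,-0.004,0,0,0]]'
python3 - <<'E'
from h import *; from kin import *
plan(*scoop(stopw(-.060,.001,.0),.1536,0))
s=bot.observe();print(s['force'],s['moment'])
g=grab('side');cv2.imwrite('pics/s4.png',cv2.resize(g['img'][140:320,110:350,::-1],None,fx=3,fy=3))
g=grab('top');cv2.imwrite('pics/t4.png',cv2.resize(g['img'][110:260,180:360,::-1],None,fx=3,fy=3))
E
```

```text
clock: 14.9
position: [0.4525, 0.1033, 0.0668]
tool_rot: [3.141, -0.0, 0.151]
force: [0.0, -0.4, -2.4]
grip_width: 0.0206
finger_force: 116.0
[0.002, 0.0, 0.104] [0.0, -0.0, -0.002] rows>= 0.3
[ 0.01725554 -0.44013057 -2.37231502] [-0.09538524  0.16675883  0.04612361]
```

View pics/s4.png

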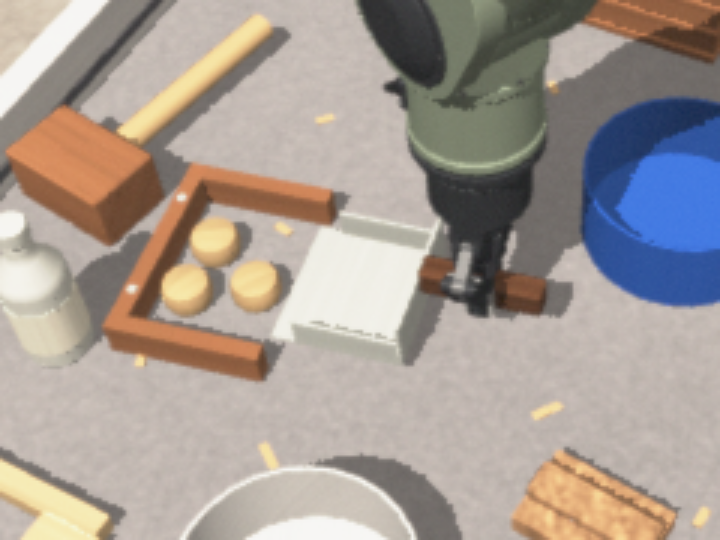

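The side view shows the scoop squared up at the mouth, its nose corners at (275,335) and (340,218) between the stop's walls, with the three blanks ahead of it. I'll lower it to the table.

```bash
python3 -m inch '[[0,0,0.05,0,0,0,0],[0,0,0.09,0,0,0,0],[0,0,0.108,0,0,0,0],[0,0,0.108,0,0,0,0]]'
python3 - <<'E'
from h import *; from kin import *
s=bot.observe();print(s['force'],s['moment'])
plan(*scoop(stopw(.055,.001,.0),.1536,0))
E
```

```text
clock: 15.5
position: [0.4521, 0.1038, 0.0459]
tool_rot: [-3.141, -0.001, 0.151]
force: [-10.3, -0.6, 22.2]
grip_width: 0.0204
finger_force: 120.1
[-10.2683738   -0.57143002  22.20687249] [0.24868875 1.39135056 0.12419366]
[0.578, 0.001, -0.0] [-0.001, -0.0, -0.002] rows>= 1.8
```

```bash
python3 -m inch '[[0.04,0,-0.003,0,0,0,0],[0.09,0,-0.003,0,0,0,0],[0.14,0,-0.003,0,0,0,0],[0.19,0,-0.003,0,0,0,0],[0.24,0,-0.003,0,0,0,0],[0.29,0,-0.003,0,0,0,0],[0.34,0,-0.003,0,0,0,0],[0.39,0,-0.003,0,0,0,0],[0.43,0,-0.003,0,0,0,0],[0.47,0,-0.003,0,0,0,0]]'
python3 - <<'E'
from h import *; from kin import *
s=bot.observe();print(s['force'],s['moment'],s['qpos'].round(2))
plan(*scoop(stopw(.055,.001,.0),.1536,0))
g=grab('side');cv2.imwrite('pics/s5.png',cv2.resize(g['img'][160:290,120:300,::-1],None,fx=4,fy=4))
E
```

```text
clock: 16.75
position: [0.5437, 0.1176, 0.0464]
tool_rot: [-3.14, 0.003, 0.151]
force: [-20.6, -3.5, 24.0]
grip_width: 0.0203
finger_force: 120.1
[-20.56077962  -3.51921888  24.01517545] [-0.3603585   4.01857936  0.04307333] [-0.76  0.84  0.66  1.94 -0.84  0.66 -0.99]
[0.115, 0.001, 0.001] [-0.001, 0.002, -0.002] rows>= 0.4
```

View pics/s5.png

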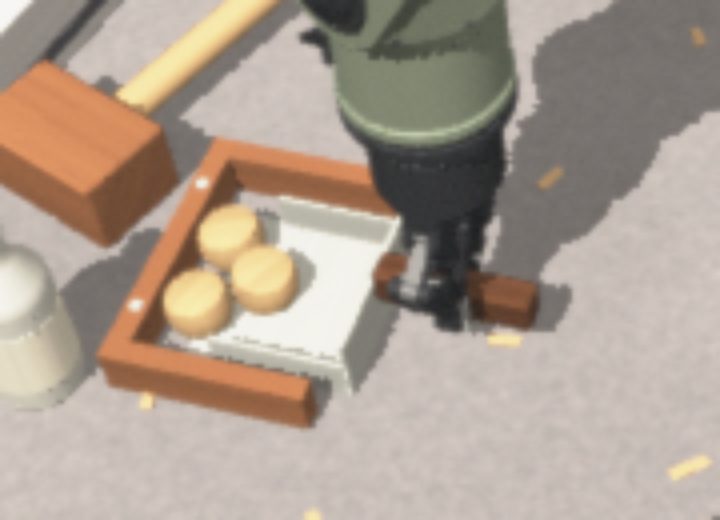

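The nose is under all three blanks and near the back wall; blanks sit at (230,235), (263,278) and (197,302), all between the pan's sides. I'll finish the push.

```bash
python3 -m inch '[[0.03,0,0,0,0,0,0],[0.06,0,0,0,0,0,0],[0.09,0,0,0,0,0,0],[0.115,0,0,0,0,0,0],[0.13,0,0,0,0,0,0]]'
python3 - <<'E'
from h import *; from kin import *
s=bot.observe();print(s['force'],s['moment'])
plan(*scoop(stopw(.055,.001,.0),.1536,0))
plan(*scoop(stopw(.052,.001,.035),.1536,-10))
g=grab('side');cv2.imwrite('pics/s6.png',cv2.resize(g['img'][160:290,120:300,::-1],None,fx=4,fy=4))
E
```

```text
clock: 17.42
position: [0.5656, 0.121, 0.0463]
tool_rot: [-3.139, 0.011, 0.151]
force: [-62.5, -6.7, 63.3]
grip_width: 0.02
finger_force: 125.6
[-62.46029685  -6.73502024  63.31425448] [-1.23017413 11.77803054  0.21592169]
[0.004, 0.001, 0.001] [-0.002, 0.007, -0.002] rows>= 0.1
[-0.039, 0.001, -0.031] [-0.002, 0.118, -0.002] rows>= 1.0
```

View pics/s6.png

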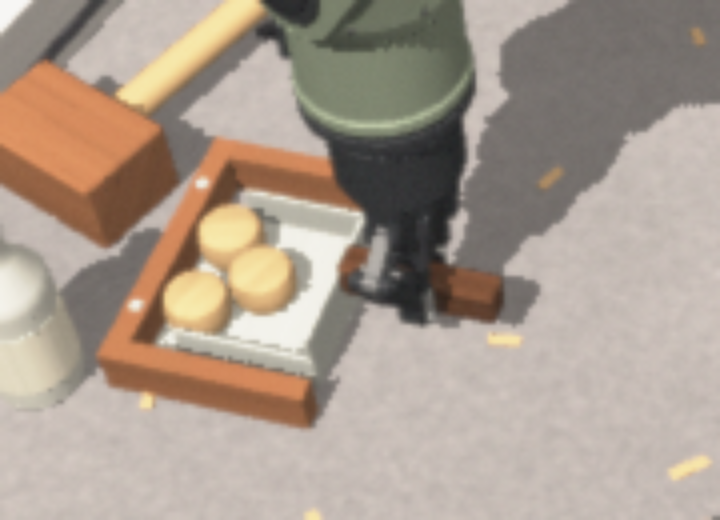

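All three blanks are on the pan, with the nose at the back wall (blanks at (230,235), (262,278) and (197,302)). I'll ease off, tilt the nose up and lift.

```bash
python3 -m inch '[[-0.015,0,0,0,0,0,0],[-0.025,0,0.003,0,0.03,0,0],[-0.03,0,-0.003,0,0.06,0,0],[-0.035,0,-0.015,0,0.09,0,0],[-0.04,0,-0.031,0,0.12,0,0],[-0.045,0,-0.06,0,0.15,0,0],[-0.05,0,-0.1,0,0.18,0,0],[-0.06,0,-0.16,0,0.18,0,0],[-0.08,0,-0.23,0,0.18,0,0],[-0.1,0,-0.3,0,0.18,0,0],[-0.1,0,-0.3,0,0.18,0,0]]'
python3 - <<'E'
from h import *; from kin import *
s=bot.observe();print(s['force'],s['moment'],s['qpos'].round(2))
g=grab('side');cv2.imwrite('pics/s7.png',cv2.resize(g['img'][130:290,120:320,::-1],None,fx=3.5,fy=3.5))
E
```

```text
clock: 18.85
position: [0.5515, 0.1192, 0.1067]
tool_rot: [-3.142, -0.285, 0.152]
force: [0.5, 0.5, -3.0]
grip_width: 0.0204
finger_force: 116.1
[ 0.50803117  0.53488992 -3.0420514 ] [-0.04234029  0.82616509  0.0046133 ] [-0.76  0.63  0.57  2.12 -1.    0.32 -0.81]
```

View pics/s7.png

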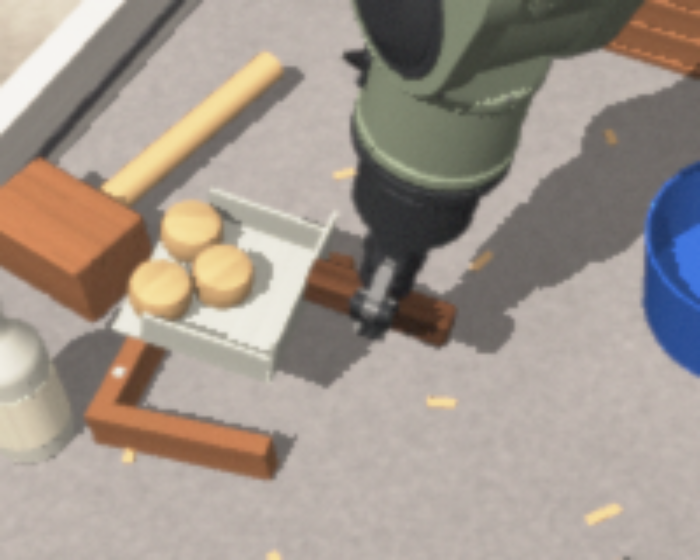

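All three blanks are on the raised pan, at (190,228), (222,275) and (160,290). That was picture 10, so from here I'll check by numbers only. Now I'll carry them to the tin.

Run:
```python
from h import *; from kin import *
s=bot.observe()
x=scoop([.468,.379,0],1.7,0)[0]; x[2]=.185
plan(x,Ro.from_euler('z',1.7-.152)*Ro.from_euler('xyz',s['tool_rot']))
q,e,r=follow(s['qpos'],x,Ro.from_euler('z',1.7-.152)*Ro.from_euler('xyz',s['tool_rot']));print(q.round(2),e,r)
```

```text
[-0.114, -0.547, -0.444] [0.276, 0.0, -0.946] rows>= 8.3
[-0.51  0.47  0.19  1.97 -0.55  0.76  0.21] 3.945390802923223e-09 1.5560615976216216e-09
```

```bash
python3 -m inch '[[0,0,-0.06,0,0,0,0],[-0.02,-0.02,-0.16,0.006,0,-0.019,0],[-0.03,-0.04,-0.28,0.017,0,-0.057,0],[-0.04,-0.07,-0.38,0.033,0,-0.114,0],[-0.05,-0.11,-0.444,0.052,0,-0.18,0],[-0.06,-0.16,-0.444,0.072,0,-0.246,0],[-0.07,-0.21,-0.444,0.091,0,-0.312,0],[-0.08,-0.26,-0.444,0.11,0,-0.378,0],[-0.09,-0.31,-0.444,0.13,0,-0.445,0],[-0.1,-0.36,-0.444,0.149,0,-0.511,0],[-0.11,-0.41,-0.444,0.168,0,-0.577,0],[-0.114,-0.45,-0.444,0.188,0,-0.643,0],[-0.114,-0.49,-0.444,0.207,0,-0.709,0],[-0.114,-0.52,-0.444,0.226,0,-0.776,0],[-0.114,-0.547,-0.444,0.244,0,-0.837,0],[-0.114,-0.547,-0.444,0.26,0,-0.889,0],[-0.114,-0.547,-0.444,0.27,0,-0.927,0],[-0.114,-0.547,-0.444,0.276,0,-0.946,0],[-0.114,-0.547,-0.444,0.276,0,-0.946,0]]'
python3 - <<'E'
from h import *; from kin import *
s=bot.observe();print(s['force'],s['moment'],s['qpos'].round(2))
for n in('side','top'):
    f=grab(n);W=cloud(f);im=f['img'].astype(int)
    wood=(im[...,0]>150)&(im[...,0]-im[...,2]>50)&(W[...,2]>.1)&(W[...,2]<.25)&(abs(W[...,0]-.468)<.15)&(abs(W[...,1]-.36)<.15)
    k,l,st_,c=cv2.connectedComponentsWithStats(wood.astype(np.uint8))
    for i in range(1,k):
        if st_[i,4]>15: print(n,st_[i],W[l==i].mean(0).round(3),W[l==i].min(0).round(3),W[l==i].max(0).round(3))
t=np.array([.468,.379,0])
for tilt,z in((0,.12),(20,.10),(40,.085),(55,.075),(65,.075)): plan(*scoop(t+[0,-.02,z],1.7,tilt))
E
```

```text
clock: 21.28
position: [0.4888, 0.2199, 0.1848]
tool_rot: [-3.142, -0.284, 1.699]
force: [0.4, 0.1, -3.9]
grip_width: 0.0202
finger_force: 116.0
[ 0.41247431  0.07112802 -3.9397015 ] [-0.78528314 -0.15743628 -0.00553678] [-0.57  0.47  0.26  1.96 -0.6   0.75  0.24]
side [ 177  274   51   40 1187] [0.466 0.36  0.196] [0.421 0.298 0.158] [0.526 0.391 0.207]
top [152 201   5   8  21] [0.489 0.374 0.204] [0.481 0.367 0.198] [0.501 0.38  0.209]
top [163 207   6   9  31] [0.472 0.341 0.196] [0.462 0.333 0.19 ] [0.486 0.35  0.2  ]
[-0.12, -0.013, 0.064] [0.0, -0.181, -0.001] rows>= 1.5
[0.046, -0.013, -0.054] [0.0, -0.403, -0.001] rows>= 3.4
[0.281, -0.013, -0.116] [-0.0, -0.625, -0.001] rows>= 5.3
[0.481, -0.014, -0.107] [-0.0, -0.792, -0.001] rows>= 6.7
[0.626, -0.014, -0.101] [-0.0, -0.903, -0.001] rows>= 7.6
```

```bash
python3 -m inch '[[-0.05,-0.005,0.03,0,-0.06,0,0],[-0.1,-0.01,0.05,0,-0.12,0,0],[-0.12,-0.013,0.064,0,-0.181,0,0],[-0.08,-0.013,0.035,0,-0.236,0,0],[-0.04,-0.013,0.005,0,-0.292,0,0],[0,-0.013,-0.025,0,-0.347,0,0],[0.046,-0.013,-0.054,0,-0.403,0,0],[0.105,-0.013,-0.07,0,-0.458,0,0],[0.163,-0.013,-0.085,0,-0.514,0,0],[0.222,-0.013,-0.1,0,-0.57,0,0],[0.281,-0.013,-0.116,0,-0.625,0,0],[0.281,-0.013,-0.116,0,-0.625,0,0],[0.35,-0.013,-0.113,0,-0.68,0,0],[0.415,-0.013,-0.11,0,-0.736,0,0],[0.481,-0.013,-0.107,0,-0.792,0,0],[0.481,-0.013,-0.107,0,-0.792,0,0],[0.55,-0.013,-0.104,0,-0.85,0,0],[0.626,-0.013,-0.101,0,-0.903,0,0],[0.626,-0.013,-0.101,0,-0.903,0,0],[0.626,-0.013,-0.101,0,-0.903,0,0]]'
cat > chk.py <<'E'
from h import *; from kin import *
s=bot.observe();print(s['position'],s['tool_rot'],s['force'],s['moment'],s['qpos'].round(2))
for n in('side','top'):
    f=grab(n);W=cloud(f);im=f['img'].astype(int)
    wood=(im[...,0]>90)&(im[...,0]-im[...,2]>35)&(abs(W[...,0]-.468)<.2)&(abs(W[...,1]-.36)<.2)&(W[...,2]<.3)
    k,l,st_,c=cv2.connectedComponentsWithStats(wood.astype(np.uint8))
    for i in range(1,k):
        if st_[i,4]>15: print(n,st_[i],W[l==i].mean(0).round(3),W[l==i].min(0).round(3),W[l==i].max(0).round(3))
E
python3 chk.py
```

```text
clock: 23.88
position: [0.4719, 0.332, 0.2402]
tool_rot: [3.14, 1.132, 1.696]
force: [-0.0, -0.2, -3.1]
grip_width: 0.0201
finger_force: 116.4
[0.47192689 0.33198297 0.24020205] [3.13955192 1.13208848 1.69585598] [-0.04003902 -0.17537173 -3.14978496] [1.41141049 0.23583154 0.03784303] [-1.42  1.09  0.78  1.36  0.2   1.62 -0.64]
side [167 242  45  34 677] [0.556 0.274 0.143] [ 0.461  0.183 -0.004] [0.668 0.351 0.29 ]
top [154 158  20  12 206] [0.65  0.398 0.018] [ 0.632  0.365 -0.   ] [0.668 0.431 0.028]
top [215 158   6  21  87] [0.634 0.215 0.032] [ 0.601  0.205 -0.001] [0.668 0.227 0.04 ]
top [198 188   6   7  19] [0.561 0.272 0.001] [ 0.55   0.264 -0.004] [0.571 0.28  0.005]
top [177 202   5   6  26] [0.51  0.335 0.034] [0.502 0.328 0.029] [0.519 0.343 0.041]
top [147 208   5   6  19] [0.488 0.432 0.045] [0.48  0.423 0.036] [0.495 0.437 0.054]
top [123 258   5   8  17] [0.319 0.512 0.001] [ 0.308  0.506 -0.006] [0.331 0.519 0.008]
top [153 275  18   5  47] [0.273 0.387 0.025] [ 0.268  0.344 -0.001] [0.282 0.416 0.083]
```

Run:
```python
from h import *; from kin import *
s=bot.observe();p=s['position'];T=Ro.from_euler('xyz',s['tool_rot'])
plan(p+[0,-.02,.10],T)
x,R=scoop([.468,.36,.22],1.7,0);plan(x,R)
print(follow(s['qpos'],x,R))
```

```text
[-0.495, -0.012, -0.122] [0.0, 0.0, 0.0] rows>= 1.6
[-0.396, 0.0, 0.543] [-0.0, 0.721, -0.002] rows>= 6.1
(array([-0.9464366 ,  0.41383202,  0.61050678,  1.84789415, -0.28374627,
        0.96746968, -0.08174505]), np.float64(2.1573214089523094e-08), np.float64(9.974221339196962e-09))
```

```bash
python3 -m inch '[[-0.1,0,-0.025,0,0,0,0],[-0.25,-0.005,-0.06,0,0,0,0],[-0.4,-0.01,-0.1,0,0,0,0],[-0.495,-0.012,-0.122,0,0,0,0],[-0.48,-0.01,0,0,0.12,0,0],[-0.46,-0.008,0.14,0,0.24,0,0],[-0.44,-0.005,0.28,0,0.36,0,0],[-0.42,0,0.42,0,0.48,0,0],[-0.4,0,0.543,0,0.6,0,0],[-0.396,0,0.543,0,0.721,0,0],[-0.396,0,0.543,0,0.721,0,0],[-0.396,0,0.543,0,0.721,0,0]]'; python3 chk.py
python3 - <<'E'
from h import *; from kin import *
x=scoop([.725,-.12,.16],.04,0)
plan(*x); print(follow(bot.observe()['qpos'],*x))
E
```

```text
clock: 25.48
position: [0.4882, 0.2023, 0.2658]
tool_rot: [3.142, 0.003, 1.7]
force: [1.0, -0.0, -2.6]
grip_width: 0.0203
finger_force: 116.2
[0.48824832 0.20230838 0.26579099] [3.14150192 0.00348449 1.69959804] [ 0.98158693 -0.04089622 -2.63103944] [-0.14747788  0.00341166  0.03110591] [-0.96  0.4   0.61  1.86 -0.27  0.97 -0.11]
side [215 196  18  29 275] [0.484 0.23  0.277] [0.471 0.194 0.269] [0.496 0.257 0.295]
side [167 249  14  14 125] [0.654 0.223 0.028] [ 0.529  0.193 -0.002] [0.668 0.331 0.241]
side [197 289   6   8  30] [0.551 0.281 0.015] [ 0.474  0.268 -0.001] [0.566 0.363 0.21 ]
side [ 280  290   51   48 1363] [0.314 0.238 0.024] [ 0.268  0.182 -0.004] [0.37  0.271 0.04 ]
side [117 306  31  34 587] [0.647 0.401 0.015] [ 0.629  0.36  -0.003] [0.668 0.432 0.022]
side [197 311  20  21 329] [0.497 0.341 0.028] [0.479 0.31  0.003] [0.524 0.359 0.036]
side [141 343   8   8  36] [0.599 0.432 0.001] [ 0.593  0.424 -0.004] [0.604 0.44  0.005]
side [178 353  38  22 446] [0.468 0.437 0.041] [0.428 0.412 0.002] [0.508 0.452 0.073]
side [289 353  21  50 404] [0.274 0.378 0.033] [ 0.2
[... 189 characters left out ...]
-0.003] [0.668 0.433 0.028]
top [215 158   6  21  90] [0.634 0.215 0.03 ] [ 0.601  0.204 -0.004] [0.668 0.228 0.044]
top [147 206   6   9  28] [0.491 0.43  0.045] [0.476 0.423 0.036] [0.502 0.437 0.056]
top [145 218   7  10  37] [0.448 0.43  0.045] [0.433 0.423 0.035] [0.463 0.441 0.054]
top [123 258   5   8  18] [0.32  0.512 0.004] [ 0.308  0.503 -0.004] [0.331 0.52  0.012]
top [153 275  12   4  35] [0.274 0.394 0.021] [ 0.268  0.365 -0.002] [0.281 0.417 0.079]
[-1.685, 0.167, 0.303] [0.002, 0.002, 1.058] rows>= 8.9
(array([-0.49991964,  0.68993497,  0.95471546,  1.79084725, -0.65777711,
        1.01540521, -0.81397577]), np.float64(7.724603627582117e-09), np.float64(2.397452505574591e-09))
```

All three blanks are in the tin, at (.497,.341), (.491,.430) and (.448,.430). I'll return the scoop to its original spot.

```bash
python3 -m inch '[[-0.1,0.01,0.02,0,0,0.06,0],[-0.25,0.02,0.05,0,0,0.16,0],[-0.4,0.03,0.08,0,0,0.26,0],[-0.6,0.04,0.1,0,0,0.36,0],[-0.8,0.06,0.13,0,0,0.46,0],[-0.9,0.08,0.15,0,0,0.56,0],[-0.9,0.09,0.15,0,0,0.66,0],[-0.9,0.09,0.15,0,0,0.76,0],[-0.9,0.09,0.15,0,0,0.76,0]]'
python3 - <<'E'
from h import *; from kin import *
plan(*scoop([.725,-.12,.10],.04,0)); print(bot.observe()['qpos'].round(2))
E
```

```text
clock: 26.7
position: [0.5292, 0.0275, 0.2354]
tool_rot: [3.138, 0.003, 0.509]
force: [0.1, 0.3, -2.4]
grip_width: 0.0205
finger_force: 116.2
[-0.217, 0.758, 0.45] [0.002, 0.001, 0.299] rows>= 2.9
[-0.8   0.55  0.91  1.89 -0.52  0.96 -0.71]
```

```bash
python3 -m inch '[[-0.05,0.15,0.08,0,0,0.08,0],[-0.1,0.35,0.2,0,0,0.16,0],[-0.17,0.55,0.32,0,0,0.24,0],[-0.217,0.758,0.45,0,0,0.299,0],[-0.217,0.758,0.45,0,0,0.299,0],[-0.217,0.758,0.45,0,0,0.299,0],[-0.217,0.758,0.45,0,0,0.299,0]]'
python3 - <<'E'
from h import *; from kin import *
x,R=scoop([.725,-.12,0],.04,0);plan(x,R)
W=cloud(grab('top'));b=W[125:195,285:355];im=load('top')['img'][125:195,285:355].astype(int)
p=b[(b[...,2]>.06)&(b[...,2]<.16)&(im[...,2]>110)];print(len(p))
A=np.c_[p[:,:2]-[.67,-.12],np.ones(len(p))]
for _ in range(8):
    c=np.linalg.lstsq(A,p[:,2],rcond=None)[0];r=abs(A@c-p[:,2]);k=r<max(.003,np.median(r)*2);A=A[k];p=p[k]
print(c,len(p))
E
```

```text
clock: 27.58
position: [0.5651, -0.1262, 0.1467]
tool_rot: [3.14, -0.001, 0.04]
force: [-0.4, 0.1, -3.4]
grip_width: 0.0204
finger_force: 116.7
[-0.0, 0.0, 0.503] [0.001, -0.001, -0.0] rows>= 1.6
192
[-0.16395455  0.19402733  0.09593055] 83
```

```bash
python3 -m inch '[[0,0,0.15,0,0,0,0],[0,0,0.3,0,0,0,0],[0,0,0.4,0,0,0,0],[0,0,0.45,0,0,0,0],[0,0,0.475,0,0,0,0],[0,0,0.49,0,0,0,0],[0,0,0.49,0,0,0,0]]'
```

```text
clock: 28.5
position: [0.5651, -0.128, 0.0489]
tool_rot: [3.139, -0.001, 0.036]
force: [-3.0, -0.5, 1.5]
grip_width: 0.0201
finger_force: 117.4
```

```bash
python3 -m inch '[[0,0,0.007,0,0,0,0],[0,0,0.01,0,0,0,0],[0,0,0.01,0,0,0,0.3],[0,0,0.01,0,0,0,0.5],[0,0,0.01,0,0,0,1],[0,0,0.01,0,0,0,1],[0,0,0.01,0,0,0,1],[0,0,-0.1,0,0,0,1],[0,0,-0.25,0,0,0,1],[0,0,-0.45,0,0,0,1],[-0.3,0,-0.7,0,0,0,1],[-0.5,0.1,-0.8,0,0,0,1],[-0.6,0.2,-0.8,0,0,0,1],[-0.6,0.2,-0.8,0,0,0,1],[-0.6,0.2,-0.8,0,0,0,1],[-0.6,0.2,-0.8,0,0,0,1]]'; python3 chk.py | grep -E "side|^\[" | grep -E "0\.4[0-9]+ +0\.[34]|\[" | head -12
python3 - <<'E'
from h import *
f=load('top');W=cloud(f);im=f['img'].astype(int)
b=W[136:182,290:350];k=im[136:182,290:350]
m=(k[...,2]>125)&(b[...,2]<.012);p=b[m];print('pan floor',len(p),p.min(0),p.max(0))
A=np.c_[p[:,:2]-[.67,-.12],np.ones(len(p))];print(np.linalg.lstsq(A,p[:,2],rcond=None)[0])
h=W[178:211,310:330].reshape(-1,3);h=h[(h[:,2]>.045)&(h[:,2]<.075)];print('handle',len(h),h.mean(0),h.min(0),h.max(0))
f=load('side');W=cloud(f)
h=W[(abs(W[...,0]-.57)<.05)&(abs(W[...,1]+.125)<.02)&(W[...,2]>.03)&(W[...,2]<.08)]
if len(h): print('side handle',len(h),h.max(0))
c=cloud(load('top'))[178:260,355:430].reshape(-1,3);
E
```

```text
clock: 30.5
position: [0.4467, -0.1714, 0.2083]
tool_rot: [3.139, -0.0, 0.037]
force: [0.2, 0.8, 0.6]
grip_width: 0.0856
finger_force: 0.0
[ 0.44672802 -0.17137594  0.20831528] [ 3.13938307e+00 -1.62317539e-04  3.68336171e-02] [0.15897076 0.77070654 0.59929604] [-0.01015205  0.05871949  0.02652438] [-0.48  0.55  1.    2.05 -0.61  0.87 -0.66]
side [167 249  32  18 377] [0.632 0.218 0.022] [ 0.597  0.184 -0.003] [0.668 0.229 0.035]
side [196 287   7  10  38] [0.559 0.273 0.001] [ 0.548  0.262 -0.003] [0.57  0.281 0.007]
side [ 280  290   51   48 1361] [0.314 0.238 0.024] [ 0.268  0.179 -0.006] [0.369 0.272 0.04 ]
side [117 306  31  34 587] [0.647 0.401 0.015] [ 0.629  0.36  -0.002] [0.668 0.432 0.023]
side [197 311  20  21 326] [0.497 0.341 0.029] [0.479 0.31  0.007] [0.522 0.359 0.036]
side [141 343   7   8  34] [0.599 0.433 0.001] [ 0.595  0.424 -0.004] [0.606 0.441 0.004]
side [178 353  38  22 447] [0.468 0.437 0.041] [0.428 0.412 0.004] [0.506 0.457 0.076]
side [289 353  21  49 406] [0.275 0.378 0.033] [ 0.268  0.309 -0.004] [0.291 0.43  0.078]
side [190 386   5  11  45] [0.459 0.473 0.001] [ 0.451  0.464 -0.003] [0.468 0.483 0.004]
pan floor 756 [ 0.62691396 -0.17622049 -0.01146716] [ 0.72615575 -0.06548874  0.01187266]
[-0.00272466  0.00173142  0.00154324]
handle 197 [ 0.56068681 -0.12505513  0.05854631] [ 0.51717715 -0.13873588  0.0457082 ] [ 0.60551406 -0.1136171   0.07035101]
side handle 388 [ 0.61889334 -0.10614374  0.06351793]
```

```bash
python3 -c "
from workcell import bot
print(bot.job_done())"
```

```text
the job is handed in; nothing more can be done
None
```

I handed the job in at about 30.6 s of the 72 s limit; by the last depth and colour checks the stick is in the scrap crate, all three blanks are in the metal tin, and the scoop lies flat and right way up near its starting spot, but the handover returned no verdict.

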